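# Check the closing spring of a sleeve box lid and hold the lid open

## Task

Check the closing spring of the lid on the grey sleeve box: take hold of the black D-shaped handle of the pull gauge on the lid and draw it up until the red ring on its stem has just come fully out of the brass collar, and pause there for a second with the lid still shut. Then go on pulling by the same handle to swing the lid up until it stands open at 40 degrees, and finish there, still gripping the handle and holding the lid still against its spring; do not disturb the loose things around the box.

Things in the scene. Friction and masses are not known exactly. Their poses are not given: they have to be found in the camera images.
- sleeve_box: Grey open metal box, 190 (x) x 140 (y) x 75 mm high, screwed to the bench, turned -0.55 to 0.4 rad in yaw; sleeves stand inside. Origin: centre of its underside, on the bench. x points from the front (gauge end) to the back (hinge end), y to its left, z up. An aluminium lid, 196 x 146 x 4 mm, lies on it, hinged along the upper back edge and sprung shut.
- lid_hinge (a point): Middle of the lid's hinge line, which runs along the box's y: 97 mm behind the box's centre and 78 mm above the bench.
- red_bead (a point): Red bead at 40 degrees on the wire angle bow fixed to the box's right side (-y), 90 mm from the hinge line; white beads mark 20 and 60 degrees. A black pointer pin on the lid's right edge stands at the red bead when the lid is open 40 degrees.
- lid (a joint): Opening angle of the lid in rad: 0 shut, grows as its front edge rises (40 degrees = 0.698), stop at 1.5. A spring and its weight always pull it shut: it begins to lift at about 9.5 to 10.5 N of upward pull on the handle and falls shut when let go. Closing moment about 1.5 N m when shut, 1.65 N m at 40 degrees.
- pull_gauge (a joint): Draw of the gauge stem in m, square to the lid: 0 slack, 0.020 at its stop. Spring: 5 N at 0.012, 8 N at 0.020, so the lid stays shut over this whole travel if pulled straight up. At 0.012 the lower edge of the 5 mm red ring is level with the top of the brass collar. The stem axis lies 155 mm in front of the hinge line, on the box's middle line.
- bail: Black D-shaped handle on the stem. Origin: middle of its round grip bar, 10 mm thick, 54 mm long between the legs, along the box's y; z along the stem, away from the lid. A cross plate joins the legs 37 mm below it. Slack, with the lid shut, the bar is 135 mm above the bench: 57 mm (plus the draw) off the hinge line, square to the lid. The bar can turn in the fingers: the tool may stay upright.
- loupe: Loose black and white eye loupe, 39 mm across, 40 mm tall, standing in front of the box's left corner. Leave alone. Origin at its foot.
- marker: Loose white marker pen with a red cap, about 130 mm long, 15 mm thick, lying to the right of the box. Leave alone.
- plug: Loose grey steel plug, 28 mm across, 39 mm tall, standing in front of the box. Leave alone. Origin at its foot.

How it is judged:
By the outcome, as a careful person would: the job done as asked, in the order asked, and still so for the second after the job is handed in, while the arm keeps its last pose, push and grip.
It also fails if it takes over 45 s, if anything falls off the work surface, if the arm or the gripper's body presses on something with over 40 N, if the wrist force passes 120 N, or if a joint passes its speed limit or range.

## Robot

A 7-joint arm with a two-finger parallel gripper is mounted at the origin on a cart in front of the work surface, level with it; the furniture and walls round the work are solid. World frame = base frame: x ahead of the robot, y to its left, z up, the work surface at z = 0. Lengths are in m, angles in rad, forces in N, time in s.
With the tool pointing down it reaches from about 0.35 to 0.9 m from the base axis. Payload 8.1 kg.
Tool frame: the origin (TCP) lies midway between the tips of the shut fingers; the grasp point (between the pads) lies 19 mm behind it; z points along the fingers, y is the line along which they close (so a half turn about z gives the same grasp; the last joint's range is limited). The gripper opens to 92 mm and grips with 3 to 60 N. Pads are 19 mm wide; open, the fingers measure 130 mm over their backs; the gripper's body (75 mm by 190 mm) begins 47 mm behind the grasp point.
Start: joints at [-0.103, 0.434, 0.025, 1.573, -0.012, 1.134, -0.075], TCP at [0.625, -0, 0.227] pointing down, gripper open.
Joint ranges: [-2.62, 2.62], [-0.44, 2.09], [-1.27, 1.32], [0.08, 2.57], [-1.32, 4.46], [0.12, 2], [-2.74, 2.74]. Speed limits (rad/s): [2.22, 2.22, 3.01, 3.01, 3.14, 3.14, 3.14].

## Interface

Orientations are given as a rotation vector (axis times angle).
In Python, from cell import arm gives the robot as it stands.
- The arm moves only by the tool carry_out, never from a script. Its arguments are lists of equal length, an entry for each row: "claw": the finger opening in cm, from 0 to 9.18; "delta_pos": the shift along the tool's x, y, z in cm, a list of three; "angular": the turn, a rotation vector about the tool's x, y, z in rad, a list of three. In form: {"claw": [claw, ...], "delta_pos": [[dx, dy, dz], ...], "angular": [[ax, ay, az], ...]}. A call has 1 to 20 rows; each row shifts and turns the commanded pose from where the row before left it, along the tool's axes as they then stand; what a row does not reach is not made up. A row lasts 1/10 s, in which the tool goes at most 50 mm and 8.59 degrees, less where a joint would pass 70% of its speed; a pose out of reach is approached as far as the arm can. A call with a gripper value outside its range is refused whole. The fingers move at their own pace and stop on an object; "force" is the grip in N (left out, the last holds). Time passes only in rows, so rows that do not move let the fingers close. It gives the time, the measured TCP pose, the force, the opening and the grip force at its end, in the units of the state.
- arm.observe(): the state, without advancing time (a new reading comes with each control period).
- arm.get_image(name): name is "scene" or "side" or "wrist"; returns a dict with "frame" (420x560x3 uint8, red, green, blue), "mtx" (3x3 intrinsics, pixels), "dist" ([k1, k2, p1, p2, k3] as OpenCV has them; the pictures are not rectified), "T" (4x4, takes a point from camera to world coordinates). Camera axes: x right, y down, z forward; pixel columns grow to the right and rows downward; lengths in m; the calibration is good to about 2 mm. A picture is of the moment at which its call begins. There is no depth.
- arm.sign_off(): hands the job in; it is judged then, once.
Trained networks look in a picture, given as the dict that the camera call returned (one of the last four; its "shot" number tells which), for a name from the list of things; names that differ only in an ending like _2 or _b are one class to them, and where a whole thing is asked for, a point or a joint stands for the part that bears it (a point fixed in the world has none). Each returns a list of dicts, best first, with "conf" (0 to 1); they miss things now and then, are a little off and sometimes report something else, mostly with a low value. They report only what shows in the picture. A call takes as long as a camera call.
- arm.look_for(label, picture): "centre" ([column, row] as shares, 0 to 1, of the picture: columns of its width, rows of its height, amid what is visible of it).
- arm.trace(label, picture): "region" (420x560 bool, what is visible of it) and "centre" ([column, row] as shares, 0 to 1, of the picture: columns of its width, rows of its height, amid what is visible of it).
- arm.place_of(label, picture): "centre" ([column, row] as shares, 0 to 1, of the picture: columns of its width, rows of its height: a listed point, or the origin of a listed thing).
The state is a dict: "clock": time; "joints": joint angles; "dq": joint speeds; "joint_efforts": joint torques, N m; "position": TCP position; "ee_rot": TCP orientation; "force": force on the tool from outside, world axes, zero at the start; "ft_torque": the same for the moment, N m; "width": opening from 0.0 (shut) to 1.0 (fully open); "gripper_force": force on a finger pad.
Only numpy, scipy, OpenCV 4.12 (cv2) and the standard library are available. Lean on these libraries where they do the work, as an engineer would, in place of code of your own. Each camera call takes 0.05 s, during which the arm holds its last target. There are 200 camera calls.

## Working session

There is one attempt and no reset: what is moved stays moved. The work goes in short steps, Python scripts to look and compute and a tool call to move; the robot and the scene stay as the last step left them, time stands still between calls to the robot, and variables do not carry over. Pictures are saved under pics/ and viewed, at most 10 in all, crops included, and the job is handed in when it is done.

Besides the shell and the picture viewer there is one more tool, called after "Call:" as a command line: name --argument value ..., lists and objects as JSON in quotes. carry_out: Moves the arm, as the interface text tells. Its arguments: {"type":"object","properties":{"claw":{"type":"array","items":{"type":"number"}},"delta_pos":{"type":"array","items":{"type":"array","items":{"type":"number"}}},"angular":{"type":"array","items":{"type":"array","items":{"type":"number"}}},"force":{"type":"number"}},"required":["claw","delta_pos","angular"]}

```bash
mkdir -p pics; cat > h.py <<'E'
from cell import arm
import numpy as np, cv2
def ray(p,c):
    uv=np.array([[[c[0]*560,c[1]*420]]],float)
    n=cv2.undistortPoints(uv,np.array(p["mtx"]),np.array(p["dist"]))[0,0]
    T=np.array(p["T"]); d=T[:3,:3]@np.array([n[0],n[1],1]); return T[:3,3],d/np.linalg.norm(d)
def atz(p,c,z):
    o,d=ray(p,c); return o+d*(z-o[2])/d[2]
def proj(p,X):
    T=np.linalg.inv(np.array(p["T"])); R=T[:3,:3]
    return cv2.projectPoints(np.array(X,float).reshape(-1,1,3),cv2.Rodrigues(R)[0],T[:3,3],np.array(p["mtx"]),np.array(p["dist"]))[0][:,0]
def tri(rs):
    A=sum(np.eye(3)-np.outer(d,d) for o,d in rs); b=sum((np.eye(3)-np.outer(d,d))@o for o,d in rs); return np.linalg.solve(A,b)
def save(p,n,crop=None,s=1):
    f=p["frame"]
    if crop: f=f[crop[1]:crop[3],crop[0]:crop[2]]
    cv2.imwrite("pics/"+n,cv2.resize(f,None,fx=s,fy=s,interpolation=cv2.INTER_CUBIC)[:,:,::-1])
E
python3 - <<'E'
from h import *
P={}
np.set_printoptions(precision=4,suppress=True)
for n in ["scene","side","wrist"]:
    p=P[n]=arm.get_image(n); save(p,n+"0.png")
    print(n,np.array(p["T"])[:3,3])
    for l,z in [("sleeve_box",0),("lid_hinge",.078),("bail",.135),("red_bead",.078+.09*np.sin(.698)),("loupe",0),("plug",0),("marker",.007)]:
        for r in arm.place_of(l,p)[:2]: print(l,round(r["conf"],2),np.array(r["centre"])*[560,420],atz(p,r["centre"],z))
a=np.hstack([P["scene"]["frame"],P["side"]["frame"]]); b=P["wrist"]["frame"]
cv2.imwrite("pics/all0.png",cv2.resize(a,(800,300))[:,:,::-1])
s=arm.observe(); print(s)
E
```

```text
scene [-0.097  -0.6271  0.4443]
sleeve_box 0.86 [260.288 271.32 ] [ 0.5444 -0.1258  0.    ]
lid_hinge 0.7 [299.992 210.714] [ 0.6494 -0.1367  0.078 ]
bail 0.76 [231.    204.918] [ 0.4932 -0.1117  0.135 ]
red_bead 0.91 [302.176 202.986] [ 0.5598 -0.1995  0.1358]
red_bead 0.7 [255.92  273.714] [ 0.3408 -0.2784  0.1358]
loupe 0.74 [165.424 277.914] [ 0.4366 -0.0093  0.    ]
plug 0.62 [190.512 301.392] [ 0.4072 -0.0954  0.    ]
marker 0.61 [341.992 289.716] [ 0.5594 -0.2749  0.007 ]
side [0.1851 0.4416 0.6394]
sleeve_box 0.71 [264.208 253.008] [ 0.5429 -0.1183  0.    ]
lid_hinge 0.58 [225.904 204.12 ] [ 0.6414 -0.1304  0.078 ]
bail 0.72 [287.28 209.58] [ 0.4914 -0.1168  0.135 ]
red_bead 0.68 [275.912 172.704] [ 0.5696 -0.2075  0.1358]
loupe 0.92 [284.2   313.404] [ 0.4314 -0.0068  0.    ]
loupe 0.57 [288.4 210. ] [ 0.5704 -0.2662  0.    ]
plug 0.82 [319.816 282.492] [ 0.4099 -0.1048  0.    ]
marker 0.57 [287.784 207.396] [ 0.5721 -0.266   0.007 ]
wrist [0.6242 0.0799 0.3853]
sleeve_box 0.73 [218.792 281.61 ] [ 0.549  -0.1198  0.    ]
red_bead 0.28 [214.48  282.492] [ 0.5722 -0.0501  0.1358]
loupe 0.84 [104.104 187.488] [ 0.4293 -0.0061  0.    ]
plug 0.74 [ 95.928 264.684] [ 0.4064 -0.0982  0.    ]
{'clock': 1.2, 'joints': array([-0.1026,  0.4345,  0.025 ,  1.5732, -0.0116,  1.134 , -0.0751]), 'dq': array([-0.0016, -0.0014, -0.0014,  0.0007, -0.0004,  0.0012,  0.    ]), 'joint_efforts': array([  0.0008, -66.7678,   0.9844, -31.4808,  -0.0607,   0.0326,
        -0.    ]), 'position': array([ 0.625 , -0.    ,  0.2267]), 'ee_rot': array([2.2215, 2.2213, 0.0001]), 'force': array([ 0.5399,  0.8628, -0.5013]), 'ft_torque': array([-0.0299, -0.0209, -0.0301]), 'gripper_force': 0.0, 'width': 1.0007789615905172}
```

```bash
cat >> h.py <<'E'
def model(x,y,yaw):
    c,s=np.cos(yaw),np.sin(yaw); R=np.array([[c,-s,0],[s,c,0],[0,0,1]])
    return lambda q: (R@np.array(q,float).reshape(-1,3).T).T+[x,y,0]
E
python3 - <<'E'
from h import *
from scipy.optimize import least_squares
np.set_printoptions(precision=4,suppress=True)
L={"sleeve_box":(0,0,0),"lid_hinge":(.097,0,.078),"bail":(-.058,0,.135),"red_bead":None}
obs=[];P=[]
for n in ["scene","side"]:
    p=arm.get_image(n);P.append(p)
    for l in L:
        for r in arm.place_of(l,p)[:1]: obs.append((p,l,np.array(r["centre"])*[560,420]))
def pt(l,t): 
    return L[l] or (.097-.09*np.cos(.698),t[3],.078+.09*np.sin(.698))
f=lambda t: np.concatenate([proj(p,model(*t[:3])(pt(l,t)))[0]-uv for p,l,uv in obs])
r=least_squares(f,[.545,-.122,-.127,-.08],loss="soft_l1"); print(r.x); print(f(r.x).reshape(-1,2))
M=model(*r.x[:3]); out=[]
for p in P:
    im=p["frame"].copy()
    for q in [[(-.099,-.073,.08),(.097,-.073,.08),(.097,.073,.08),(-.099,.073,.08)],[(-.095,-.07,0),(.095,-.07,0),(.095,.07,0),(-.095,.07,0)],[(-.058,-.027,.135),(-.058,.027,.135)]]:
        cv2.polylines(im,[np.round(proj(p,M(q))).astype(int)],len(q)>2,(0,255,0),1)
    out.append(im[100:350,110:390])
cv2.imwrite("pics/ov.png",cv2.resize(np.hstack(out),None,fx=1.42,fy=1.42,interpolation=cv2.INTER_CUBIC)[:,:,::-1])
print(M([(-.058,0,.135)]))
E
```

```text
[ 0.5459 -0.1213 -0.1321 -0.0742]
[[ 1.7746 -0.2409]
 [-1.2079 -0.8915]
 [-0.3226 -3.3514]
 [ 0.2362 -0.3429]
 [-2.1377  1.6748]
 [ 1.8102 -1.0505]
 [ 1.0993 -0.9948]
 [ 0.264   0.8481]]
[[ 0.4884 -0.1137  0.135 ]]
```

View pics/ov.png

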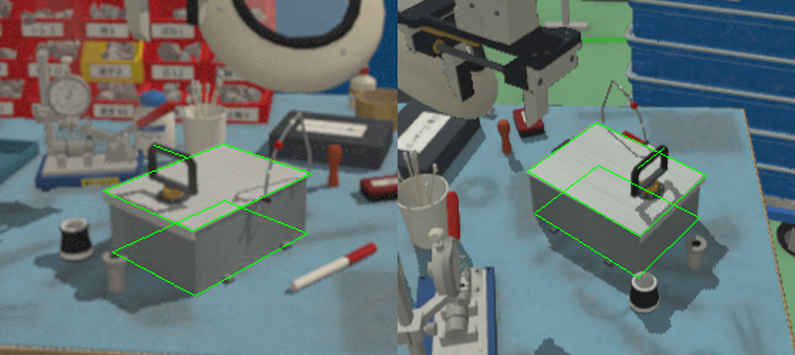

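Call:
carry_out --claw '[6, 6, 6, 6, 6, 6, 6, 6, 6, 6]' --delta_pos '[[-1.9, -2.3, 0], [-1.9, -2.3, 0], [-1.9, -2.3, 0], [-1.9, -2.3, 0], [-1.9, -2.3, 0], [-1.9, -2.15, 0], [0, 0, 0], [0, 0, 0], [0, 0, 0], [0, 0, 0]]' --angular '[[0, 0, 0], [0, 0, 0], [0, 0, 0], [0, 0, 0], [0, 0, 0], [0, 0, 0], [0, 0, 0.066], [0, 0, 0.066], [0, 0, 0], [0, 0, 0]]' --force 30

```text
clock: 2.7
position: [0.4886, -0.1139, 0.2268]
ee_rot: [2.361, 2.072, 0.0]
force: [0.1, 0.3, 0.4]
width: 0.657
gripper_force: 0.0
```

```bash
python3 - <<'E'
from h import *
np.set_printoptions(precision=4,suppress=True)
rs=[]
for n in ["scene","side","wrist"]:
    p=arm.get_image(n)
    for r in arm.place_of("bail",p)[:1]:
        print(n,r["conf"],np.array(r["centre"])*[560,420],atz(p,r["centre"],.135)); rs.append(ray(p,r["centre"]))
    for r in arm.trace("bail",p)[:1]:
        v,u=np.nonzero(r["region"]); print("box",u.min(),u.max(),v.min(),v.max())
    im=p["frame"].copy(); p["frame"]=im
    if n=="wrist": save(p,"w1.png")
print(tri(rs)); s=arm.observe(); print(s["position"],s["ee_rot"],s["force"],s["clock"])
E
```

```text
box 214 248 200 236
side 0.58 [287.112 209.412] [ 0.4919 -0.117   0.135 ]
box 274 299 203 238
wrist 0.64 [286.104 216.51 ] [ 0.4907 -0.1117  0.135 ]
box 276 290 160 261
[ 0.4899 -0.1111  0.1395]
[ 0.4885 -0.114   0.2267] [ 2.3629  2.0703 -0.    ] [-0.0964  1.0106  0.2623] 3.15
```

View pics/w1.png

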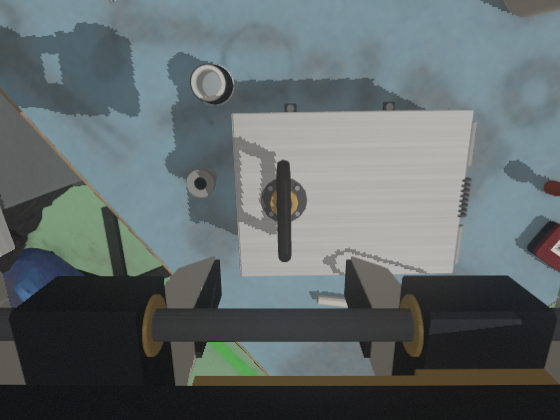

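```bash
python3 - <<'E'
from h import *
from scipy.optimize import least_squares
np.set_printoptions(precision=4,suppress=True)
p=arm.get_image("wrist")
uv=[(233,114),(473,111),(454,272),(242,275)]
C=[atz(p,np.array(c)/[560,420],.080) for c in uv]; print(np.array(C))
q=[(-.099,.073,.08),(.097,.073,.08),(.097,-.073,.08),(-.099,-.073,.08)]
f=lambda t:(model(*t)(q)-C)[:,:2].ravel()
r=least_squares(f,[.546,-.121,-.13]);print(r.x,r.fun); print(model(*r.x)([(-.058,0,.135)]))
for c in [(283,160),(285,261),(284,210.5)]: print(atz(p,np.array(c)/[560,420],.135))
E
```

```text
[[ 0.4573 -0.0364  0.08  ]
 [ 0.6515 -0.0594  0.08  ]
 [ 0.637  -0.2028  0.08  ]
 [ 0.441  -0.1799  0.08  ]]
[ 0.5477 -0.1197 -0.1136] [ 0.0003  0.0004  0.0008  0.0012 -0.0012 -0.0004  0.0001 -0.0012]
[[ 0.4901 -0.1131  0.135 ]]
[ 0.4938 -0.0709  0.135 ]
[ 0.4853 -0.1465  0.135 ]
[ 0.4897 -0.1071  0.135 ]
```

Call:
carry_out --claw '[6, 6, 6, 6, 6, 6, 6, 6, 6]' --delta_pos '[[0.15, 0.18, 0], [0, 0, 2], [0, 0, 2], [0, 0, 2], [0, 0, 2], [0, 0, 2], [0, 0, 1.05], [0, 0, 0], [0, 0, 0]]' --angular '[[0, 0, -0.016], [0, 0, 0], [0, 0, 0], [0, 0, 0], [0, 0, 0], [0, 0, 0], [0, 0, 0], [0, 0, 0], [0, 0, 0]]'

```text
clock: 4.1
position: [0.4909, -0.1128, 0.1167]
ee_rot: [2.346, 2.089, 0.0]
force: [0.9, -0.2, 0.0]
width: 0.653
gripper_force: 0.0
```

Call:
carry_out --claw '[1.6, 1.6, 1.6, 1.6, 1.6, 1.6, 1.6, 1.6]' --delta_pos '[[0, 0, 0], [0, 0, 0], [0, 0, 0], [0, 0, 0], [0, 0, 0], [0, 0, 0], [0, 0, 0], [0, 0, 0]]' --angular '[[0, 0, 0], [0, 0, 0], [0, 0, 0], [0, 0, 0], [0, 0, 0], [0, 0, 0], [0, 0, 0], [0, 0, 0]]'

```text
clock: 4.9
position: [0.4905, -0.1128, 0.1162]
ee_rot: [-2.347, -2.089, 0.0]
force: [0.1, -0.8, -0.1]
width: 0.176
gripper_force: 0.0
```

```bash
python3 - <<'E'
from h import *
im=[]
for n,c in [("scene",(185,155,285,245)),("side",(240,155,340,245))]:
    p=arm.get_image(n); im.append(p["frame"][c[1]:c[3],c[0]:c[2]])
cv2.imwrite("pics/g1.png",cv2.resize(np.hstack(im),None,fx=4,fy=4,interpolation=cv2.INTER_CUBIC)[:,:,::-1])
s=arm.observe(); print(s["position"],s["force"],s["width"],s["gripper_force"],s["clock"])
E
```

```text
[ 0.49044713 -0.11276131  0.11620596] [-0.7235151  -0.82674126  0.2940759 ] 0.1731045927369696 0.0 5.0
```

View pics/g1.png

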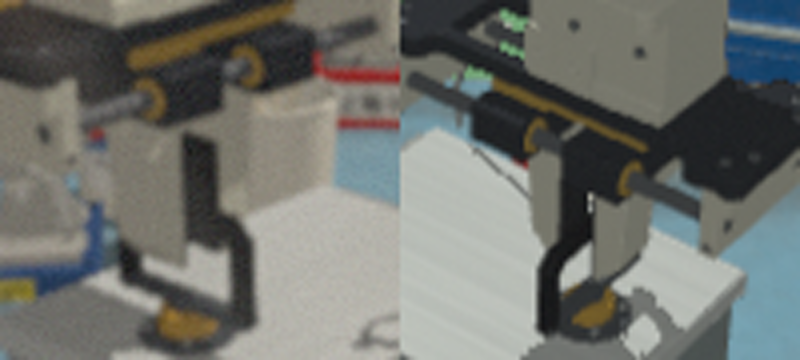

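The bar runs between the fingers (scene crop bar near (215,240), side crop (565,240)) and nothing is touching. I'll close now.

Call:
carry_out --claw '[1.2, 1.0, 0.5, 0, 0, 0, 0]' --delta_pos '[[0, 0, 0], [0, 0, 0], [0, 0, 0], [0, 0, 0], [0, 0, 0], [0, 0, 0], [0, 0, 0]]' --angular '[[0, 0, 0], [0, 0, 0], [0, 0, 0], [0, 0, 0], [0, 0, 0], [0, 0, 0], [0, 0, 0]]' --force 45

```text
clock: 5.7
position: [0.4898, -0.1127, 0.1161]
ee_rot: [-2.346, -2.088, 0.001]
force: [-5.5, 0.2, 3.0]
width: 0.099
gripper_force: 45.0
```

Call:
carry_out --claw '[0, 0, 0, 0, 0, 0]' --delta_pos '[[0, -0.07, 0], [0, 0, -0.1], [0, 0, -0.1], [0, 0, -0.1], [0, 0, 0], [0, 0, 0]]' --angular '[[0, 0, 0], [0, 0, 0], [0, 0, 0], [0, 0, 0], [0, 0, 0], [0, 0, 0]]'

```text
clock: 6.3
position: [0.4898, -0.1127, 0.1192]
ee_rot: [2.347, 2.089, -0.0]
force: [-1.7, 0.3, -2.2]
width: 0.092
gripper_force: 45.0
```

Call:
carry_out --claw '[0, 0, 0, 0, 0, 0]' --delta_pos '[[0, 0, -0.1], [0, 0, -0.1], [0, 0, -0.1], [0, 0, -0.1], [0, 0, 0], [0, 0, 0]]' --angular '[[0, 0, 0], [0, 0, 0], [0, 0, 0], [0, 0, 0], [0, 0, 0], [0, 0, 0]]'

```text
clock: 6.9
position: [0.4898, -0.1127, 0.1232]
ee_rot: [2.347, 2.089, 0.0]
force: [-2.6, 0.6, -4.5]
width: 0.091
gripper_force: 45.0
```

```bash
python3 - <<'E'
from h import *
im=[];F=[]
for n,c in [("scene",(195,195,265,245)),("side",(255,195,325,245))]:
    p=arm.get_image(n); im.append(p["frame"][c[1]:c[3],c[0]:c[2]])
    s=arm.observe();F.append(s["force"])
cv2.imwrite("pics/g2.png",cv2.resize(np.hstack(im),None,fx=5.6,fy=5.6,interpolation=cv2.INTER_CUBIC)[:,:,::-1])
for i in range(6): arm.get_image("side"); F.append(arm.observe()["force"])
print(s["position"],np.mean(F,0),np.std(F,0),s["width"],s["clock"])
E
```

```text
[ 0.48974996 -0.11270594  0.12318867] [-1.77251367  0.07737027 -4.23115089] [0.43670073 0.4833661  0.41887292] 0.09464583359531291 7.0
```

View pics/g2.png

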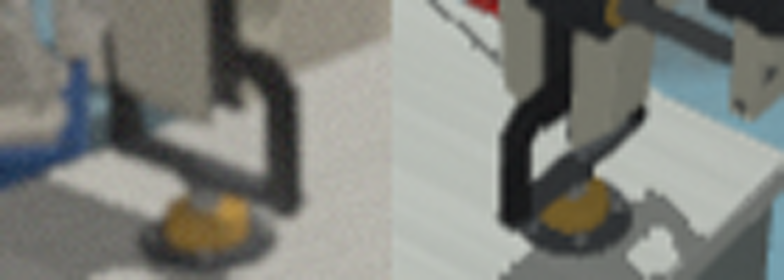

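Call:
carry_out --claw '[0, 0, 0, 0, 0]' --delta_pos '[[0, 0, -0.1], [0, 0, -0.1], [0, 0, -0.1], [0, 0, 0], [0, 0, 0]]' --angular '[[0, 0, 0], [0, 0, 0], [0, 0, 0], [0, 0, 0], [0, 0, 0]]'

```text
clock: 7.8
position: [0.4897, -0.1127, 0.1262]
ee_rot: [-2.347, -2.089, -0.0]
force: [-1.2, -0.2, -4.8]
width: 0.095
gripper_force: 45.0
```

```bash
cat >> h.py <<'E'
def look(name):
    im=[];F=[];A={}
    for n,c in [("scene",(195,185,265,245)),("side",(255,185,325,245))]:
        fr=[]
        for i in range(3):
            fr.append(arm.get_image(n)["frame"].astype(float)); s=arm.observe(); F.append(s["force"])
        a=np.mean(fr,0)[c[1]:c[3],c[0]:c[2]]; im.append(a.astype(np.uint8))
        m=(a[...,0]-np.maximum(a[...,1],a[...,2]))>45
        v,u=np.nonzero(m); print(n,"red",[(x+c[0],y+c[1]) for x,y in zip(u,v) if y>10])
    cv2.imwrite("pics/"+name,cv2.resize(np.hstack(im),None,fx=5.6,fy=5.6,interpolation=cv2.INTER_CUBIC)[:,:,::-1])
    print(s["position"],np.mean(F,0),s["width"],s["clock"])
E
python3 -c "
from h import *
look('g3.png')"
```

```text
scene red [(np.int64(234), np.int64(230)), (np.int64(235), np.int64(230)), (np.int64(228), np.int64(231)), (np.int64(233), np.int64(231)), (np.int64(234), np.int64(231)), (np.int64(235), np.int64(231)), (np.int64(229), np.int64(232)), (np.int64(230), np.int64(232)), (np.int64(231), np.int64(232)), (np.int64(232), np.int64(232)), (np.int64(233), np.int64(232)), (np.int64(234), np.int64(232)), (np.int64(235), np.int64(232))]
side red [(np.int64(271), np.int64(196)), (np.int64(272), np.int64(196)), (np.int64(273), np.int64(196)), (np.int64(273), np.int64(197)), (np.int64(290), np.int64(227)), (np.int64(290), np.int64(228)), (np.int64(285), np.int64(229)), (np.int64(288), np.int64(229)), (np.int64(289), np.int64(229)), (np.int64(290), np.int64(229)), (np.int64(285), np.int64(230)), (np.int64(286), np.int64(230)), (np.int64(287), np.int64(230)), (np.int64(288), np.int64(230)), (np.int64(289), np.int64(230))]
[ 0.48976778 -0.11268414  0.12619262] [-1.63417402 -0.14844973 -5.38657783] 0.08719426471727004 8.1
```

View pics/g3.png

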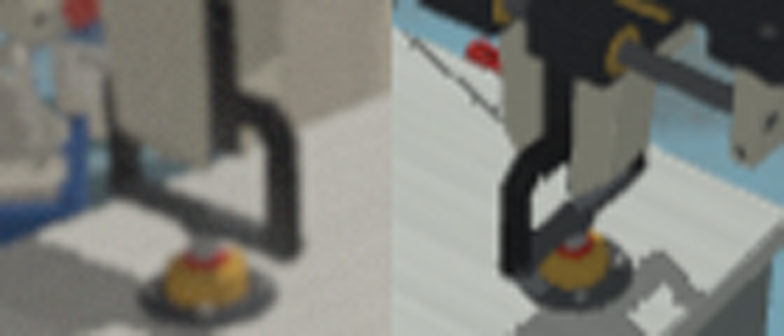

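Call:
carry_out --claw '[0, 0, 0, 0, 0, 0]' --delta_pos '[[0, 0, -0.1], [0, 0, -0.1], [0, 0, -0.06], [0, 0, 0], [0, 0, 0], [0, 0, 0]]' --angular '[[0, 0, 0], [0, 0, 0], [0, 0, 0], [0, 0, 0], [0, 0, 0], [0, 0, 0]]'

```text
clock: 8.7
position: [0.4898, -0.1127, 0.1288]
ee_rot: [-2.347, -2.089, -0.0]
force: [-1.1, -0.4, -6.2]
width: 0.096
gripper_force: 45.0
```

```bash
python3 -c "
from h import *
look('g4.png')"
```

```text
scene red [(np.int64(234), np.int64(228)), (np.int64(233), np.int64(229)), (np.int64(234), np.int64(229)), (np.int64(235), np.int64(229)), (np.int64(228), np.int64(230)), (np.int64(229), np.int64(230)), (np.int64(230), np.int64(230)), (np.int64(231), np.int64(230)), (np.int64(232), np.int64(230)), (np.int64(233), np.int64(230)), (np.int64(234), np.int64(230)), (np.int64(235), np.int64(230)), (np.int64(228), np.int64(231)), (np.int64(229), np.int64(231)), (np.int64(230), np.int64(231)), (np.int64(231), np.int64(231)), (np.int64(232), np.int64(231)), (np.int64(233), np.int64(231)), (np.int64(234), np.int64(231)), (np.int64(235), np.int64(231)), (np.int64(229), np.int64(232)), (np.int64(230), np.int64(232)), (np.int64(231), np.int64(232)), (np.int64(232), np.int64(232)), (np.int64(233), np.int64(232)), (np.int64(234), np.int64(232)), (np.int64(235), np.int64(232))]
side red [(np.int64(271), np.int64(196)), (np.int64(272), np.int64(196)), (np.int64(273), np.int64(196)), (np.int64(273), np.int64(197)), (np.int64(290), np.int64(226)), (np.int64(290), np.int64(227)), (np.int64(285), np.int64(228)), (np.int64(288), np.int64(228)), (np.int64(289), np.int64(228)), (np.int64(290), np.int64(228)), (np.int64(284), np.int64(229)), (np.int64(285), np.int64(229)), (np.int64(286), np.int64(229)), (np.int64(287), np.int64(229)), (np.int64(288), np.int64(229)), (np.int64(289), np.int64(229)), (np.int64(285), np.int64(230)), (np.int64(286), np.int64(230)), (np.int64(287), np.int64(230)), (np.int64(288), np.int64(230)), (np.int64(289), np.int64(230))]
[ 0.48978146 -0.11267912  0.12881401] [-1.46761248  0.19334808 -6.32105321] 0.0894095907207767 9.0
```

View pics/g4.png

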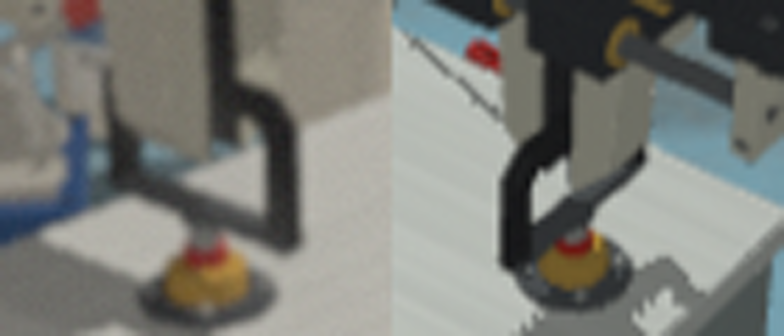

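```bash
python3 - <<'E'
from h import *
for n,us in [("scene",(230,231,232,233)),("side",(286,287,288))]:
    fr=[];
    for i in range(4): p=arm.get_image(n); fr.append(p["frame"].astype(float))
    a=np.mean(fr,0)
    q=proj(p,[(.4898,-.1127,.10),(.4898,-.1127,.11),(.4898,-.1077,.1)]); print(n,q[:2],"px/mm",(q[0]-q[1])/10)
    print(a[222:236,us[0]:us[-1]+1].mean(1).astype(int).tolist())
print(arm.observe()["position"],arm.observe()["clock"])
E
```

```text
scene [[231.06436741 226.49070426]
 [230.78787832 220.627114  ]] px/mm [0.02764891 0.58635903]
[[70, 71, 70], [67, 67, 66], [66, 66, 66], [79, 79, 77], [95, 94, 90], [104, 101, 97], [110, 96, 93], [115, 78, 76], [120, 56, 55], [123, 51, 43], [131, 73, 44], [144, 103, 52], [141, 109, 53], [129, 101, 51]]
side [[286.52757632 225.90369839]
 [286.64308929 221.74413182]] px/mm [-0.0115513   0.41595666]
[[47, 49, 51], [47, 49, 51], [47, 49, 50], [54, 57, 57], [76, 78, 76], [92, 85, 82], [101, 55, 53], [108, 23, 20], [108, 49, 27], [109, 79, 36], [111, 89, 40], [114, 92, 41], [112, 90, 40], [108, 88, 41]]
[ 0.48975929 -0.1126881   0.12883215] 9.4
```

Call:
carry_out --claw '[0, 0, 0, 0, 0, 0, 0, 0, 0, 0]' --delta_pos '[[0, 0, 0], [0, 0, 0], [0, 0, 0], [0, 0, 0], [0, 0, 0], [0, 0, 0], [0, 0, 0], [0, 0, 0], [0, 0, 0], [0, 0, 0]]' --angular '[[0, 0, 0], [0, 0, 0], [0, 0, 0], [0, 0, 0], [0, 0, 0], [0, 0, 0], [0, 0, 0], [0, 0, 0], [0, 0, 0], [0, 0, 0]]'

```text
clock: 10.4
position: [0.4898, -0.1127, 0.1288]
ee_rot: [2.347, 2.089, 0.0]
force: [-1.8, -0.3, -5.9]
width: 0.096
gripper_force: 45.0
```

```bash
python3 - <<'E'
import numpy as np
t=np.radians(np.arange(0,42.1,2)); x=15.5*np.cos(t)-7.7*np.sin(t); z=15.5*np.sin(t)+7.7*np.cos(t)
print([[0,float(round(-a,2)),float(round(-b,2))] for a,b in zip(np.diff(x),np.diff(z))])
E
```

```text
[[0, 0.28, -0.54], [0, 0.3, -0.53], [0, 0.31, -0.52], [0, 0.33, -0.5], [0, 0.35, -0.49], [0, 0.37, -0.48], [0, 0.38, -0.47], [0, 0.4, -0.45], [0, 0.42, -0.44], [0, 0.43, -0.42], [0, 0.44, -0.41], [0, 0.46, -0.39], [0, 0.47, -0.38], [0, 0.49, -0.36], [0, 0.5, -0.34], [0, 0.51, -0.33], [0, 0.52, -0.31], [0, 0.53, -0.29], [0, 0.54, -0.27], [0, 0.55, -0.25], [0, 0.56, -0.23]]
```

Call:
carry_out --claw '[0, 0, 0, 0, 0, 0, 0, 0, 0, 0, 0, 0]' --delta_pos '[[0, 0, -0.25], [0, 0, -0.25], [0, 0, -0.23], [0, 0.28, -0.54], [0, 0.3, -0.53], [0, 0.31, -0.52], [0, 0.33, -0.5], [0, 0.35, -0.49], [0, 0.37, -0.48], [0, 0.38, -0.47], [0, 0, 0], [0, 0, 0]]' --angular '[[0, 0, 0], [0, 0, 0], [0, 0, 0], [0, 0, 0], [0, 0, 0], [0, 0, 0], [0, 0, 0], [0, 0, 0], [0, 0, 0], [0, 0, 0], [0, 0, 0], [0, 0, 0]]'

```text
clock: 11.6
position: [0.512, -0.1153, 0.1715]
ee_rot: [-2.345, -2.088, 0.002]
force: [-7.0, -0.1, -8.3]
width: 0.096
gripper_force: 45.0
```

Call:
carry_out --claw '[0, 0, 0, 0, 0, 0, 0, 0, 0, 0, 0, 0, 0, 0, 0]' --delta_pos '[[0, 0.4, -0.45], [0, 0.42, -0.44], [0, 0.43, -0.42], [0, 0.44, -0.41], [0, 0.46, -0.39], [0, 0.47, -0.38], [0, 0.49, -0.36], [0, 0.5, -0.34], [0, 0.51, -0.33], [0, 0.52, -0.31], [0, 0.53, -0.29], [0, 0.54, -0.27], [0, 0.55, -0.25], [0, 0, 0], [0, 0, 0]]' --angular '[[0, 0, 0], [0, 0, 0], [0, 0, 0], [0, 0, 0], [0, 0, 0], [0, 0, 0], [0, 0, 0], [0, 0, 0], [0, 0, 0], [0, 0, 0], [0, 0, 0], [0, 0, 0], [0, 0, 0], [0, 0, 0], [0, 0, 0]]'

```text
clock: 13.1
position: [0.5735, -0.1222, 0.2185]
ee_rot: [-2.345, -2.087, 0.003]
force: [-11.9, 1.6, 1.1]
width: 0.092
gripper_force: 45.0
```

```bash
python3 - <<'E'
from h import *
p=arm.get_image("scene"); q=arm.get_image("side"); s=arm.observe(); print(s["position"],s["force"],s["width"],s["clock"])
c=[int(v) for v in [240,130,360,250]]
a=cv2.resize(p["frame"][130:250,220:360],None,fx=3,fy=3,interpolation=cv2.INTER_CUBIC)
b=cv2.resize(q["frame"][130:250,200:325],None,fx=3,fy=3,interpolation=cv2.INTER_CUBIC)
cv2.imwrite("pics/o1.png",np.hstack([a,b])[:,:,::-1])
for n,x in (("scene",p),("side",q)):
    for r in arm.place_of("red_bead",x)[:1]: print(n,np.array(r["centre"])*[560,420],r["conf"])
# predicted model: lid edges for 30..50 deg, px of lid front right corner
M=model(.5475,-.1197,-.116)
for d in (36,38,40,42,44):
    t=np.radians(d); f=lambda a,n,y:(.097-a*np.cos(t)+n*np.sin(t),y,.078+a*np.sin(t)+n*np.cos(t))
    print(d,proj(p,M([f(.196,.002,-.073),f(.09,0,-.0742)])).round(1).tolist(),proj(q,M([f(.196,.002,-.073),f(.196,.002,.073)])).round(1).tolist())
E
```

```text
[ 0.57332602 -0.12229213  0.21844313] [-12.30400364   2.46676645   0.04405849] 0.09307932041863219 13.2
scene [304.808 202.986] 0.93
side [279.496 175.014] 0.84
36 [[262.6, 179.4], [301.5, 204.9]] [[312.6, 166.0], [262.0, 204.8]]
38 [[264.6, 175.0], [302.3, 203.1]] [[310.9, 162.7], [260.0, 201.1]]
40 [[266.6, 170.7], [303.1, 201.2]] [[309.0, 159.4], [257.8, 197.5]]
42 [[268.7, 166.5], [303.9, 199.5]] [[307.1, 156.2], [255.6, 193.9]]
44 [[270.9, 162.4], [304.8, 197.7]] [[305.1, 153.0], [253.2, 190.3]]
```

View pics/o1.png

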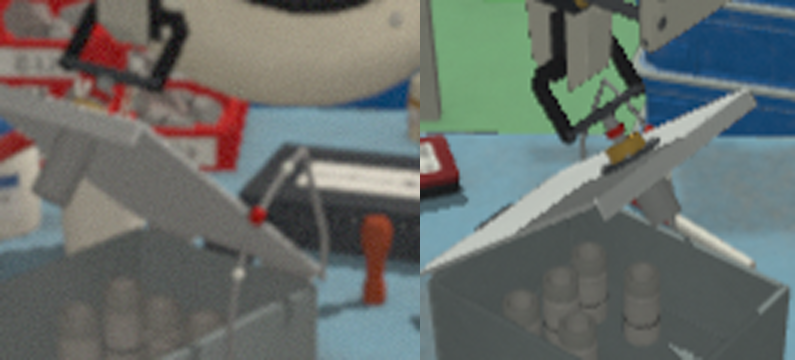

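```bash
python3 - <<'E'
from h import *
fr=[arm.get_image("scene")["frame"].astype(float) for i in range(4)]
f2=[arm.get_image("side")["frame"].astype(float) for i in range(4)]
a=np.mean(fr,0)[180:225,275:330].astype(np.uint8); b=np.mean(f2,0)[150:195,255:310].astype(np.uint8)
cv2.imwrite("pics/o2.png",cv2.resize(np.hstack([a,b]),None,fx=7,fy=7,interpolation=cv2.INTER_CUBIC)[:,:,::-1])
print(arm.observe()["position"],arm.observe()["clock"])
E
```

```text
[ 0.5733234  -0.1222417   0.21844913] 13.7
```

View pics/o2.png

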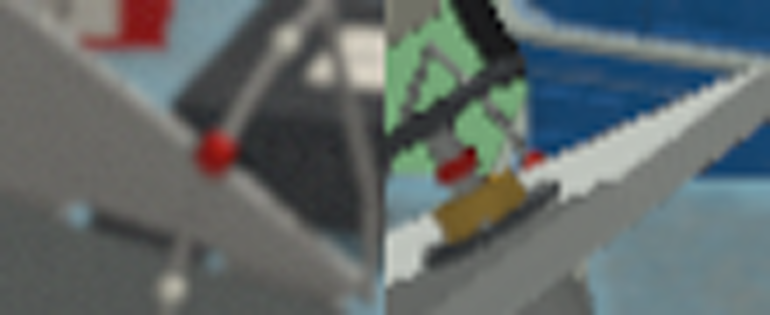

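The red bead, at about (305,202) in the scene picture, lies on the line of the lid's right edge. The lid corners and the arm's travel both put the opening at about 40°, and the pose is steady, so I'm handing in.

```bash
python3 -c "
from cell import arm
print(arm.sign_off())"
```

```text
the job is handed in; nothing more can be done
None
```

I handed the job in with the handle still gripped and the lid held steady at about 40° (estimates 39–40.5°; the pointer pin was not visible). Before that, the gauge was paused for over 1 s at about 12.7 mm draw by arm travel (less certain, possibly nearer 11 mm), with the red ring looking fully clear of the collar and the lid shut.

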